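Set the rail stop and push the tip box up to it

TASK

Prepare the pipetting place on the bench: first slide the stop block along the locating rail until it clicks home between the two engraved lines. Then, without lifting it, push the pipette tip box flush against the front of the rail and along it until it touches the stop, so gently that the stop stays in its click. Leave the other things on the bench undisturbed.

Things in the scene. Friction and masses are not known exactly. Their poses are not given: they have to be found in the camera images.
- rail: Low aluminium rail fixed to the worktop, 340 mm long, 16 mm thick, 26 mm high. Origin at worktop height, mid-thickness, at the click position; x away from the robot (front face x = -8 mm), y along the rail to the left, z up. It spans y = -200 to +140 mm, plus 4 mm end caps 30 mm high. Behind it a foot 10 mm high reaches x = 42 mm; the worktop in front of it is bare.
- index (a point): The click position: on the centre line of the rail's top (26 mm high), midway between two black engraved lines that cross its top and front at y = +13.5 and -13.5 mm; the block belongs between them. A sprung steel ball, 12 mm across, stands 3 mm out of the rail here. Axes as the rail's.
- stop (a joint): Stop block's place along the rail (m): 0 = clicked, + = left; starts 0.05 to 0.095. Slides with 0.6 N of friction. To click, it must ride over the ball: that takes up to 11 N, begins 13 mm off and is hardest at 11 mm; nearer than about 6 mm it snaps to 0 by itself. Clicked, it withstands about 10 N either way, then jumps out.
- stop_face (a point): Middle of the right (-y) face of the stop block's arm, 23.5 mm high, at rail x = -45 mm; axes as the rail's. The dark steel block straddles the rail and is 24 mm long along it (left face 24 mm along +y). Its arm spans rail x = -75.5 to -9.5 mm, 6 to 41 mm high. On it, over the rail, a black tab 12 mm (along rail) x 30 mm, up to 68 mm high.
- tip_box: Closed tip box, teal with clear lid (fixed shut), 0.1 to 0.2 kg, 69 mm high. Origin: centre of underside; x to its back (hinge side, toward the rail), y along its length. Back x = +38 mm, front -40 mm (a lip 30 mm wide, 48 to 53 mm up, reaches -44), ends y = +-59 mm. Home: origin at rail x = -46, y = -71 mm. Starts in front of the rail, right of the stop, turned up to 20 deg.
- specimen_cup: Bystander: specimen cup with white lid, 62 mm across, 70 mm high, standing in front of the rail's left half; origin at the underside's centre.
- vial: Bystander: small brown vial, 22 mm across, 48 mm high, behind the rail; origin at the underside's centre.
- canister: Bystander: test strip canister, 40 mm across, 111 mm high, behind the rail; origin at the underside's centre.
- timer: Bystander: flat white bench timer, 72 x 64 x 20 mm, behind the rail; origin at the underside's centre.
- scanner: Bystander: barcode scanner lying on its side, 148 x 101 x 56 mm, behind the rail at the right; origin at the underside's centre. To its right stands a wide computer screen: keep the arm clear of it.
There are look-alikes about, which are no part of the job. Leave any yellow look-alike of the tip_box alone.

How it is judged (in metres and radians):
On the way, in this order (a step that is already met when the one before it is completed fails the run):
1. the stop block is clicked home between the lines (value of joint stop between -0.003 and 0.003 m), for 0.2 s.
2. the tip box lies flush on the rail and against the stop (x of tip_box in the frame of rail between -0.051 and -0.04 m and y of tip_box in the frame of stop_face between -0.064 and -0.053 m and angle between the x axis of tip_box and the x axis of rail, either way round below 0.06 rad and angle between tip_box's own z axis and vertical below 0.05 rad and height (world z) of tip_box below 0.005 m), for 0.2 s.
At the end, for the whole second after the job is handed in: The stop block is in its click (within 3 mm of the index); the tip box stands flat on the worktop with its back within 5 mm of the rail's front, its end within 5 mm of the stop and square to the rail within 0.06 rad; all is at rest (all of step 1 and all of step 2 and linear speed of tip_box below 0.01 m/s and velocity of joint stop between -0.01 and 0.01 m/s); the robot touches nothing.
It fails at once if the tip box is lifted or tipped (height (world z) of tip_box above 0.02 m or angle between tip_box's own z axis and vertical above 0.3 rad).
It fails at once if a bystander (cup, vial, canister, timer or scanner) is moved by more than 15 mm (distance of any of specimen_cup, vial, canister, timer, scanner from where it was at the start of the episode above 0.015 m).
It also fails if it takes over 72 s, if anything falls off the work surface, if the arm or the gripper's body presses on something with over 40 N, if the wrist force passes 120 N, or if a joint passes its speed limit or range.

ROBOT

A 7-joint arm with a two-finger parallel gripper is mounted at the origin on a cart in front of the work surface, level with it; the furniture and walls round the work are solid. World frame = base frame: x ahead of the robot, y to its left, z up, the work surface at z = 0. Lengths are in m, angles in degrees, forces in N, time in s.
With the tool pointing down it reaches from about 0.425 to 1.025 m from the base axis. Payload 3.6 kg.
Tool frame: the origin (TCP) lies midway between the tips of the shut fingers; the grasp point (between the pads) lies 19 mm behind it; z points along the fingers, y is the line along which they close (so a half turn about z gives the same grasp; the last joint's range is limited). The gripper opens to 85 mm and grips with 20 to 120 N. Pads are 22 mm wide; open, the fingers measure 114 mm over their backs; the gripper's body (76 mm by 85 mm) begins 54 mm behind the grasp point. The pads swing forward as they close: fully open they stand 13 mm farther back than shut.
Start: joints at [70.846, 33.873, 2.773, 92.16, -1.908, 54.013, -1.931], TCP at [0.173, -0.704, 0.231] pointing down, gripper open.
Joint ranges: [-153.93, 153.93], [-27.13, 128.08], [-72.61, 78.16], [10.71, 143.7], [-87.88, 267.88], [4.46, 118.87], [-176.78, 176.78]. Speed limits (degrees/s): [147.25, 147.25, 180, 180, 180, 180, 180].

INTERFACE

Orientations are given as a 3x3 rotation matrix whose columns are the frame's x, y, z axes.
In Python, from workcell import manip, vision, finish_job gives the robot as it stands.
- The arm moves only by the tool send_rows, never from a script. Its argument "commands" is a list of rows, each an object of numbers: "dx", "dy", "dz": the shift along the tool's x, y, z in mm; "spin": the turn about the tool's z in degrees. A call has 1 to 12 rows; each row shifts and turns the commanded pose from where the row before left it, along the tool's axes as they then stand; what a row does not reach is not made up. A row lasts 1/10 s, in which the tool goes at most 50 mm and 8.59 degrees, less where a joint would pass 70% of its speed; a pose out of reach is approached as far as the arm can. A call with a gripper value outside its range is refused whole. "fingers" is the opening, from 0 (shut) to 1 (fully open), set as the call begins (left out, the last holds). The fingers move at their own pace and stop on an object; "squeeze" is the grip in N (left out, the last holds). Time passes only in rows, so rows that do not move let the fingers close. It gives the time, the measured TCP pose, the force, the opening and the grip force at its end, in the units of the state.
- manip.sense(): the state, without advancing time (a new reading comes with each control period).
- vision.camera(name): name is "scene" or "top"; returns a dict with "frame" (480x640x3 uint8, blue, green, red), "camera_matrix" (3x3 intrinsics, pixels), "R" (3x3) and "t" (3): a world point X has camera coordinates R X + t. Camera axes: x right, y down, z forward; pixel columns grow to the right and rows downward; lengths in m; the calibration is good to about 2 mm. A picture is of the moment at which its call begins. There is no depth.
- finish_job(): hands the job in; it is judged then, once.
The state is a dict: "time_s": time; "qpos": joint angles; "joint_velocities": joint speeds; "effort": joint torques, N m; "eef_pos": TCP position; "eef_rot": TCP orientation; "force": force on the tool from outside, world axes, zero at the start; "torque": the same for the moment, N m; "gripper_width": opening from 0.0 (shut) to 1.0 (fully open); "gripper_force": force on a finger pad.
Only numpy, scipy, OpenCV 4.12 (cv2) and the standard library are available. Lean on these libraries where they do the work, as an engineer would, in place of code of your own. Each camera call takes 0.05 s, during which the arm holds its last target. There are 200 camera calls.

## Working session

There is one attempt and no reset: what is moved stays moved. The work goes in short steps, Python scripts to look and compute and a tool call to move; the robot and the scene stay as the last step left them, time stands still between calls to the robot, and variables do not carry over. Pictures are saved under pics/ and viewed, at most 10 in all, crops included, and the job is handed in when it is done.

Besides the shell and the picture viewer there is one more tool, called after "Emit:" as a command line: name --argument value ..., lists and objects as JSON in quotes. send_rows: Moves the arm, as the interface text tells. Its arguments: {"type":"object","properties":{"commands":{"type":"array","items":{"type":"object","properties":{"dx":{"type":"number"},"dy":{"type":"number"},"dz":{"type":"number"},"spin":{"type":"number"}}}},"fingers":{"type":"number"},"squeeze":{"type":"number"}},"required":["commands"]}

```bash
mkdir -p pics; cat > h.py <<'E'
import numpy as np, cv2
from workcell import manip, vision, finish_job
def ray(c,u,v,z):
    K=c["camera_matrix"];R=np.array(c["R"]);t=np.array(c["t"])
    d=R.T@np.linalg.solve(K,[u,v,1.]);o=-R.T@t
    return o+d*(z-o[2])/d[2]
def proj(c,X):
    p=np.array(c["camera_matrix"])@(np.array(c["R"])@np.array(X)+np.array(c["t"]));return p[:2]/p[2]
E
python3 - <<'E'
from h import *
for n in("scene","top"):
    c=vision.camera(n);cv2.imwrite(f"pics/{n}0.png",c["frame"])
    R=np.array(c["R"]);print(n,-R.T@np.array(c["t"]),R.round(2).tolist(),c["camera_matrix"][0][0])
s=manip.sense();print(s["time_s"],s["eef_pos"],np.round(s["eef_rot"],3),s["force"])
E
```

```text
scene [0.10993997 0.41992224 0.74821744] [[-0.71, -0.7, 0.02], [-0.51, 0.5, -0.71], [0.49, -0.51, -0.71]] 474.8686762959914
top [ 0.34030004 -0.08899348  1.21294578] [[0.02, -1.0, -0.01], [-0.98, -0.02, -0.17], [0.17, 0.01, -0.99]] 548.5537073784196
0.1 [ 0.17273686 -0.70335571  0.23021931] [[ 0.971  0.239 -0.001]
 [ 0.239 -0.971  0.002]
 [-0.    -0.002 -1.   ]] [ 0.28799386  0.48929356 -0.48713315]
```

View pics/scene0.png

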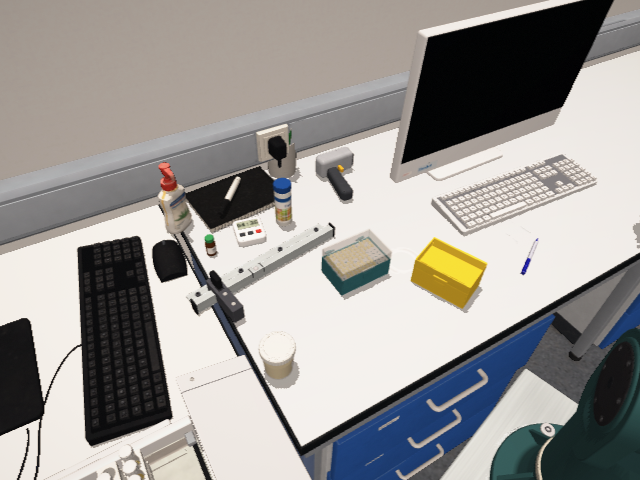

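View pics/top0.png

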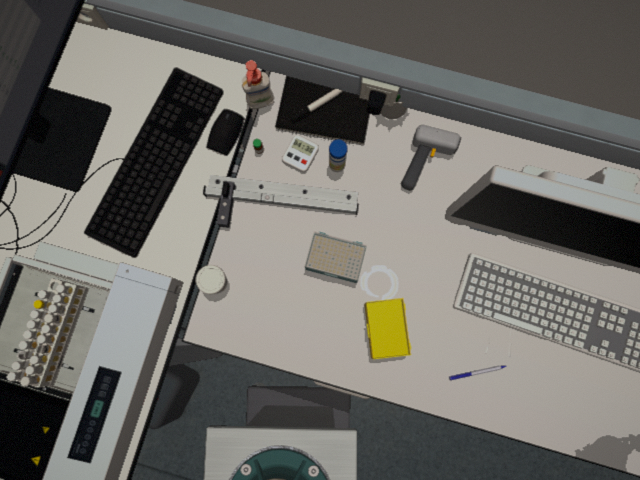

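The teal, clear-lidded box at top (335,257) / scene (356,262) is the tip box. The yellow box at top (388,328) is the look-alike and stays alone. The rail runs from top (205,188) to (357,200), with the dark stop near (226,200) and the index near (267,196). The cup is at (212,280). I'll confirm the target in an enlarged crop.

```bash
python3 - <<'E'
from h import *
c=vision.camera("top");f=c["frame"]
cv2.imwrite("pics/crop1.png",cv2.resize(f[165:300,195:375],None,fx=4.4,fy=4.4,interpolation=cv2.INTER_CUBIC))
hsv=cv2.cvtColor(f,cv2.COLOR_BGR2HSV)
m=cv2.inRange(hsv,(80,80,30),(100,255,200));m[:220]=0;m[300:]=0;m[:,:290]=0;m[:,380:]=0
p=cv2.findNonZero(m);print(len(p),cv2.boundingRect(p),cv2.minAreaRect(p),cv2.boxPoints(cv2.minAreaRect(p)).tolist())
E
```

```text
Traceback (most recent call last):
TypeError: object of type 'NoneType' has no len()
```

View pics/crop1.png

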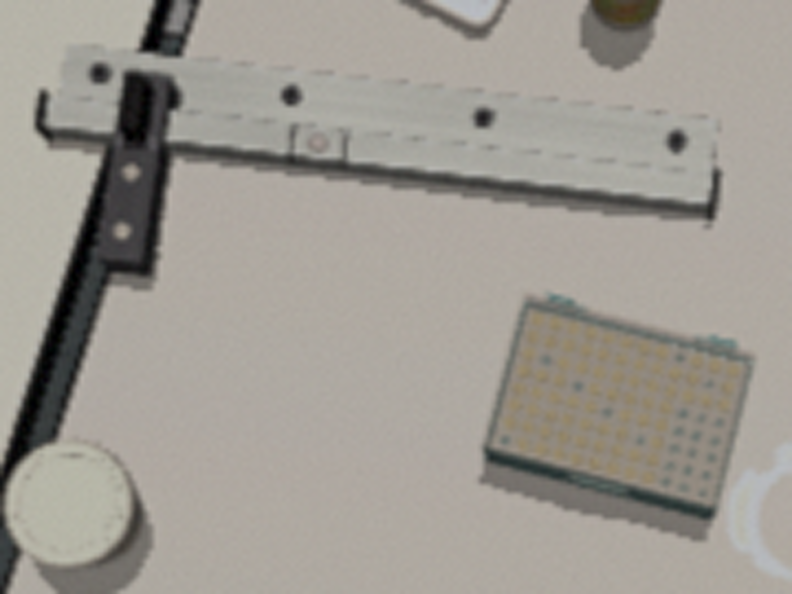

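The crop confirms the teal box with its clear lid: lid corners at crop (528,297), (752,353), (712,510) and (487,450), with hinges toward the rail. The index ball is at crop (318,142) between its lines, and the stop arm's front corners are at (103,262) and (155,265).

```bash
cat >> h.py <<'E'
def cr(c,x,y,z): return ray(c,195+x/4.4-.4,165+y/4.4-.4,z)
E
python3 - <<'E'
from h import *
c=vision.camera("top")
a=cr(c,50,127,.026);b=cr(c,712,207,.026)
yd=(a-b)[:2];L=np.linalg.norm(yd);yd/=L;xd=np.array([yd[1],-yd[0]])
print("rail L",L,"yaw",np.degrees(np.arctan2(xd[1],xd[0])))
o=cr(c,318,142,.028)[:2]
print("ball",o,"marks",[ cr(c,x,y,.026)[:2].round(4) for x,y in((292,142),(346,147))])
print("front edge x rel",(a[:2]-o)@xd,(b[:2]-o)@xd,"ends y",(a[:2]-o)@yd,(b[:2]-o)@yd)
F=lambda P:[((p[:2]-o)@xd*1000,(p[:2]-o)@yd*1000) for p in P]
print("stop front corners",np.round(F([cr(c,103,260,.041),cr(c,153,265,.041)]),1))
B=[cr(c,*p,.069) for p in((528,297),(752,353),(712,510),(487,450))]
print("box",np.round(F(B),1),np.round(np.mean(F(B),0),1),np.mean(B,0),[np.linalg.norm(B[i]-B[i-1]).round(4) for i in range(4)])
v=(B[0]-B[1])[:2]+(B[3]-B[2])[:2];print("box yaw rel rail",np.degrees(np.arctan2(v[1],v[0])-np.arctan2(yd[1],yd[0])))
print("cup",F([cr(c,70,502,.07)]),"canister/vial",F([ray(c,338,147,.111),ray(c,258,145,.048)]))
print("tab",F([cr(c,122,72,.068),cr(c,165,140,.05)]))
E
```

```text
rail L 0.3381953936247432 yaw -6.0941251114963775
ball [0.64643142 0.04595551] marks [array([0.6467, 0.0594]), array([0.6446, 0.0319])]
front edge x rel -0.008484452860131596 -0.008484452860131596 ends y 0.13654876682856676 -0.20164662679617645
stop front corners [[-76.   95.6]
 [-75.5  70.6]]
box [[ -73.9 -117.3]
 [ -87.7 -227.6]
 [-165.3 -217.2]
 [-150.  -107.4]] [-119.2 -167.4] [ 0.51010589 -0.10781092  0.069     ] [np.float64(0.0768), np.float64(0.1111), np.float64(0.0782), np.float64(0.1109)]
box yaw rel rail -7.536703045128044
cup [(np.float64(-199.45357990044772), np.float64(86.29033785333097))] canister/vial [(np.float64(104.9888867414197), np.float64(-144.88718365648964)), (np.float64(110.43358612166197), np.float64(33.65405088572074))]
tab [(np.float64(13.449694778487771), np.float64(95.11029026568053)), (np.float64(-13.724166644025333), np.float64(72.55201695955562))]
```

Emit:
send_rows --commands '[{"spin": 6.6}, {"spin": 6.6}, {"spin": 6.6}]' --fingers 0.6 --squeeze 30

```text
schema error: expected keys dx, dy, dz, spin
```

Emit:
send_rows --commands '[{"dx": 0, "dy": 0, "dz": 0, "spin": 6.6}, {"dx": 0, "dy": 0, "dz": 0, "spin": 6.6}, {"dx": 0, "dy": 0, "dz": 0, "spin": 6.6}]' --fingers 0.6 --squeeze 30

```text
time_s: 0.5
eef_pos: [0.1728, -0.7039, 0.231]
eef_rot: [[0.994, -0.109, -0.0], [-0.109, -0.994, 0.001], [-0.0, -0.001, -1.0]]
force: [0.5, 0.2, 0.5]
gripper_width: 0.601
gripper_force: 0.0
```

Emit:
send_rows --commands '[{"dx": 18, "dy": -40, "dz": 0, "spin": 0}, {"dx": 18, "dy": -40, "dz": 0, "spin": 0}, {"dx": 18, "dy": -40, "dz": 0, "spin": 0}, {"dx": 18, "dy": -40, "dz": 0, "spin": 0}, {"dx": 18, "dy": -40, "dz": 0, "spin": 0}, {"dx": 18, "dy": -40, "dz": 0, "spin": 0}, {"dx": 18, "dy": -40, "dz": 0, "spin": 0}, {"dx": 18, "dy": -40, "dz": 0, "spin": 0}, {"dx": 18, "dy": -40, "dz": 0, "spin": 0}, {"dx": 18, "dy": -40, "dz": 0, "spin": 0}, {"dx": 18, "dy": -40, "dz": 0, "spin": 0}]'

```text
time_s: 1.6
eef_pos: [0.4165, -0.2856, 0.2314]
eef_rot: [[0.995, -0.105, 0.0], [-0.105, -0.995, -0.0], [0.0, 0.0, -1.0]]
force: [0.8, -0.3, 0.1]
gripper_width: 0.6
gripper_force: 0.0
```

Emit:
send_rows --commands '[{"dx": 18, "dy": -40, "dz": 0, "spin": 0}, {"dx": 18, "dy": -40, "dz": 0, "spin": 0}, {"dx": 18, "dy": -40, "dz": 0, "spin": 0}, {"dx": 18, "dy": -40, "dz": 0, "spin": 0}, {"dx": 18, "dy": -40, "dz": 0, "spin": 0}, {"dx": 18, "dy": -40, "dz": 0, "spin": 0}, {"dx": 18, "dy": -40, "dz": 0, "spin": 0}, {"dx": 18, "dy": -40, "dz": 0, "spin": 0}, {"dx": 18, "dy": -40, "dz": 0, "spin": 0}, {"dx": 18, "dy": -40, "dz": 0, "spin": 0}, {"dx": 0, "dy": 0, "dz": 0, "spin": 0}]'

```text
time_s: 2.7
eef_pos: [0.6392, 0.1012, 0.2313]
eef_rot: [[0.996, -0.094, 0.003], [-0.094, -0.996, 0.006], [0.003, -0.006, -1.0]]
force: [-0.3, -0.0, 0.4]
gripper_width: 0.599
gripper_force: 0.0
```

Emit:
send_rows --commands '[{"dx": 0, "dy": 0, "dz": 40, "spin": 0}, {"dx": 0, "dy": 0, "dz": 40, "spin": 0}, {"dx": 0, "dy": 0, "dz": 0, "spin": 0}, {"dx": 0, "dy": 0, "dz": 0, "spin": 0}]'

```text
time_s: 3.1
eef_pos: [0.6362, 0.0913, 0.1511]
eef_rot: [[0.994, -0.105, -0.002], [-0.105, -0.994, -0.001], [-0.002, 0.001, -1.0]]
force: [1.3, -0.9, -0.1]
gripper_width: 0.599
gripper_force: 0.0
```

```bash
cat >> h.py <<'E'
O=np.array([.64643,.04596]);XD=np.array([.9943,-.1062]);YD=np.array([.1062,.9943])
def rf(p): d=np.array(p)[:2]-O;return (d@XD*1000).round(1),(d@YD*1000).round(1)
def st():
    s=manip.sense();R=np.array(s["eef_rot"]);print(s["time_s"],"tcp rail",rf(s["eef_pos"]),"z",s["eef_pos"][2],"yaw rel",np.degrees(np.arctan2(R[1,0],R[0,0]))+6.09,"F",np.round(s["force"],1))
E
python3 -c "
from h import *
st()"
```

```text
3.1 tcp rail (np.float64(-15.0), np.float64(44.0)) z 0.15109429599419646 yaw rel 0.06650516526540962 F [ 1.3 -0.9 -0.1]
```

Emit:
send_rows --commands '[{"dx": 15, "dy": -39, "dz": 0, "spin": 0}, {"dx": 0, "dy": 0, "dz": 30, "spin": 0}, {"dx": 0, "dy": 0, "dz": 30, "spin": 0}, {"dx": 0, "dy": 0, "dz": 30, "spin": 0}, {"dx": 0, "dy": 0, "dz": 12, "spin": 0}, {"dx": 0, "dy": 0, "dz": 0, "spin": 0}, {"dx": 0, "dy": 0, "dz": 0, "spin": 0}]'

```text
time_s: 3.8
eef_pos: [0.6573, 0.1292, 0.0513]
eef_rot: [[0.994, -0.105, 0.003], [-0.105, -0.994, 0.001], [0.003, -0.001, -1.0]]
force: [-0.1, -0.5, 0.3]
gripper_width: 0.599
gripper_force: 0.0
```

```bash
python3 - <<'E'
from h import *
c=vision.camera("scene");st()
u,v=map(int,proj(c,[.655,.1285,.05]));cv2.imwrite("pics/s1.png",cv2.resize(c["frame"][v-80:v+80,u-80:u+80],None,fx=3.6,fy=3.6,interpolation=cv2.INTER_CUBIC))
E
```

```text
3.85 tcp rail (np.float64(2.1), np.float64(84.0)) z 0.05155625224985455 yaw rel 0.06675930992087853 F [-0.1  0.5  0. ]
```

View pics/s1.png

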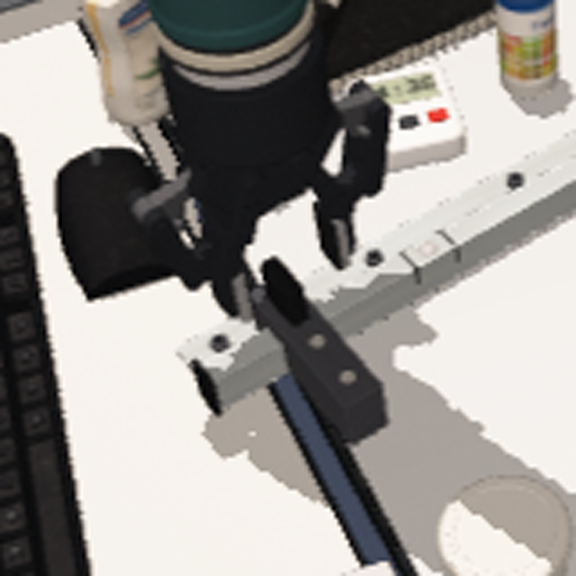

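The open fingers straddle the black tab (crop (285,290)), with the pads at (240,295) and (340,240). I'm closing on it.

Emit:
send_rows --commands '[{"dx": 0, "dy": 0, "dz": 3, "spin": 0}, {"dx": 0, "dy": 0, "dz": 0, "spin": 0}, {"dx": 0, "dy": 0, "dz": 0, "spin": 0}, {"dx": 0, "dy": 0, "dz": 0, "spin": 0}, {"dx": 0, "dy": 0, "dz": 0, "spin": 0}, {"dx": 0, "dy": 0, "dz": 0, "spin": 0}, {"dx": 0, "dy": 0, "dz": 0, "spin": 0}]' --fingers 0 --squeeze 40

```text
time_s: 4.55
eef_pos: [0.6562, 0.1294, 0.0472]
eef_rot: [[0.995, -0.104, 0.001], [-0.104, -0.995, 0.001], [0.001, -0.001, -1.0]]
force: [-1.7, 2.0, 5.6]
gripper_width: 0.132
gripper_force: 42.2
```

Emit:
send_rows --commands '[{"dx": 0, "dy": 10, "dz": 0, "spin": 0}, {"dx": 0, "dy": 15, "dz": 0, "spin": 0}, {"dx": 0, "dy": 15, "dz": 0, "spin": 0}, {"dx": 0, "dy": 15, "dz": 0, "spin": 0}, {"dx": 0, "dy": 10, "dz": 0, "spin": 0}, {"dx": 0, "dy": 0, "dz": 0, "spin": 0}]'

```text
time_s: 5.15
eef_pos: [0.6491, 0.0611, 0.0472]
eef_rot: [[0.994, -0.107, 0.0], [-0.107, -0.994, -0.002], [0.001, 0.002, -1.0]]
force: [-1.6, -0.3, 6.1]
gripper_width: 0.13
gripper_force: 42.4
```

```bash
python3 -c "
from h import *
st()"
```

```text
5.15 tcp rail (np.float64(1.0), np.float64(15.3)) z 0.047164016487366046 yaw rel -0.05384163867438296 F [-1.6 -0.3  6.1]
```

Emit:
send_rows --commands '[{"dx": 0, "dy": 4, "dz": 0, "spin": 0}, {"dx": 0, "dy": 4, "dz": 0, "spin": 0}, {"dx": 0, "dy": 3, "dz": 0, "spin": 0}, {"dx": 0, "dy": 0, "dz": 0, "spin": 0}]'

```text
time_s: 5.55
eef_pos: [0.6486, 0.057, 0.0472]
eef_rot: [[0.995, -0.103, 0.002], [-0.103, -0.995, 0.004], [0.002, -0.005, -1.0]]
force: [-0.9, 5.4, 5.5]
gripper_width: 0.131
gripper_force: 42.2
```

Emit:
send_rows --commands '[{"dx": 0, "dy": 3, "dz": 0, "spin": 0}, {"dx": 0, "dy": 2, "dz": 0, "spin": 0}, {"dx": 0, "dy": 0, "dz": 0, "spin": 0}]'

```text
time_s: 5.85
eef_pos: [0.6486, 0.0562, 0.0472]
eef_rot: [[0.995, -0.101, 0.004], [-0.101, -0.995, 0.009], [0.003, -0.009, -1.0]]
force: [-0.3, 11.3, 4.4]
gripper_width: 0.127
gripper_force: 42.1
```

```bash
python3 -c "
from h import *
st()"
```

```text
5.85 tcp rail (np.float64(1.1), np.float64(10.4)) z 0.04723471286469907 yaw rel 0.30041744035455586 F [-0.3 11.3  4.4]
```

Emit:
send_rows --commands '[{"dx": 0, "dy": 2, "dz": 0, "spin": 0}, {"dx": 0, "dy": 0, "dz": 0, "spin": 0}, {"dx": 0, "dy": 0, "dz": 0, "spin": 0}]'

```text
time_s: 6.15
eef_pos: [0.648, 0.0512, 0.0472]
eef_rot: [[0.995, -0.102, 0.002], [-0.102, -0.995, 0.005], [0.002, -0.005, -1.0]]
force: [-0.4, 5.8, 6.2]
gripper_width: 0.129
gripper_force: 42.3
```

```bash
python3 -c "
from h import *
st()"
```

```text
6.15 tcp rail (np.float64(1.0), np.float64(5.4)) z 0.04719365638744013 yaw rel 0.24039849463220264 F [-0.4  5.8  6.2]
```

Emit:
send_rows --commands '[{"dx": 0, "dy": 0, "dz": 0, "spin": 0}, {"dx": 0, "dy": 0, "dz": 0, "spin": 0}]'

```text
time_s: 6.35
eef_pos: [0.6478, 0.0488, 0.0472]
eef_rot: [[0.995, -0.103, 0.002], [-0.103, -0.995, 0.003], [0.002, -0.003, -1.0]]
force: [-0.0, 4.0, 6.3]
gripper_width: 0.131
gripper_force: 42.3
```

```bash
python3 - <<'E'
from h import *
st();c=vision.camera("scene")
u,v=map(int,proj(c,[.64,.05,.04]));cv2.imwrite("pics/s2.png",cv2.resize(c["frame"][v-70:v+70,u-70:u+70],None,fx=4,fy=4,interpolation=cv2.INTER_CUBIC))
E
```

```text
6.35 tcp rail (np.float64(1.1), np.float64(3.0)) z 0.04720121111421245 yaw rel 0.1674141245230354 F [-0.   4.   6.3]
```

View pics/s2.png

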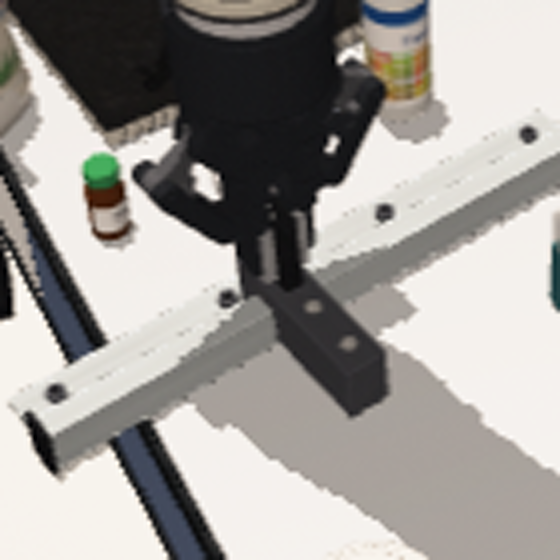

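The block now sits over the index, with both engraved lines hidden under or beside it at about (280,290). I'll let it settle and read the state again.

Emit:
send_rows --commands '[{"dx": 0, "dy": 0, "dz": 0, "spin": 0}, {"dx": 0, "dy": 0, "dz": 0, "spin": 0}, {"dx": 0, "dy": 0, "dz": 0, "spin": 0}, {"dx": 0, "dy": 0, "dz": 0, "spin": 0}]'

```text
time_s: 6.8
eef_pos: [0.6476, 0.047, 0.0472]
eef_rot: [[0.995, -0.104, 0.001], [-0.104, -0.995, 0.001], [0.001, -0.001, -1.0]]
force: [-0.1, 0.8, 6.4]
gripper_width: 0.127
gripper_force: 42.3
```

```bash
python3 -c "
from h import *
st()"
```

```text
6.8 tcp rail (np.float64(1.0), np.float64(1.2)) z 0.047181758515978986 yaw rel 0.10671788982984864 F [-0.1  0.8  6.4]
```

Emit:
send_rows --commands '[{"dx": 0, "dy": 0, "dz": 0, "spin": 0}, {"dx": 0, "dy": 0, "dz": 0, "spin": 0}, {"dx": 0, "dy": 0, "dz": 0, "spin": 0}, {"dx": 0, "dy": 0, "dz": -20, "spin": 0}, {"dx": 0, "dy": 0, "dz": -40, "spin": 0}, {"dx": -20, "dy": 20, "dz": -30, "spin": 0}, {"dx": -30, "dy": 35, "dz": 0, "spin": 0}, {"dx": -30, "dy": 35, "dz": 0, "spin": 0}, {"dx": -30, "dy": 35, "dz": 0, "spin": 0}, {"dx": -30, "dy": 35, "dz": 0, "spin": 0}, {"dx": 0, "dy": 0, "dz": 0, "spin": 0}]' --fingers 0.55

```text
time_s: 7.9
eef_pos: [0.4834, -0.1036, 0.1356]
eef_rot: [[0.993, -0.114, -0.009], [-0.114, -0.993, -0.002], [-0.008, 0.003, -1.0]]
force: [-1.1, -0.7, -0.2]
gripper_width: 0.551
gripper_force: 0.0
```

```bash
python3 - <<'E'
from h import *
st();c=vision.camera("top");f=c["frame"];cv2.imwrite("pics/t2.png",cv2.resize(f[165:300,195:375],None,fx=4.4,fy=4.4,interpolation=cv2.INTER_CUBIC))
hsv=cv2.cvtColor(f,cv2.COLOR_BGR2HSV)
m=cv2.inRange(hsv,(20,150,80),(35,255,255));m[:280]=0;m[370:]=0;m[:,:350]=0;m[:,430:]=0
print("yellow",[rf(ray(c,*p,.069)) for p in cv2.boxPoints(cv2.minAreaRect(cv2.findNonZero(m)))],np.round(manip.sense()["qpos"],1))
E
```

```text
7.9 tcp rail (np.float64(-146.2), np.float64(-166.0)) z 0.13561965730870154 yaw rel -0.45750997675477656 F [-1.1 -0.7 -0.2]
yellow [(np.float64(-208.0), np.float64(-241.3)), (np.float64(-187.4), np.float64(-317.1)), (np.float64(-301.1), np.float64(-345.2)), (np.float64(-321.3), np.float64(-270.6))] [  7.8  26.3  -1.7 125.3   1.8  28.6 -91.7]
```

View pics/t2.png

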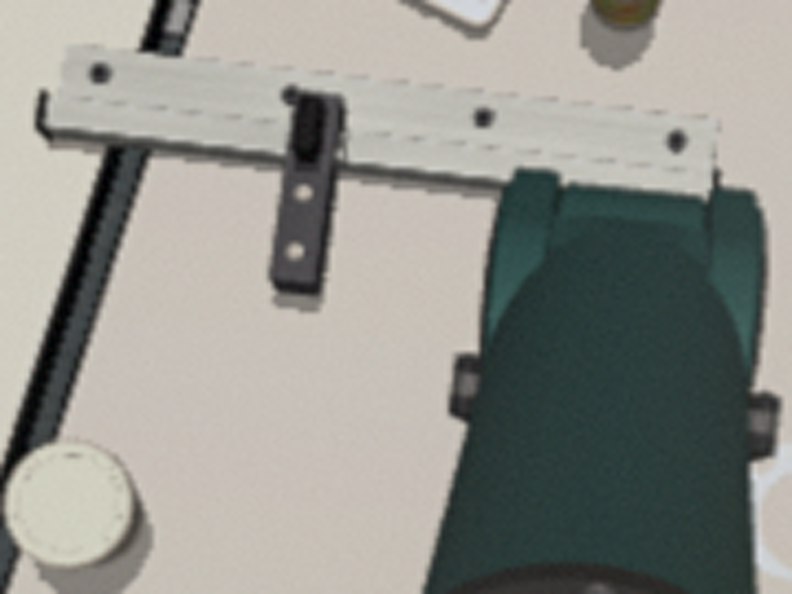

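```bash
python3 - <<'E'
from h import *
c=vision.camera("top");st()
for p in((272,280),(322,288),(153,265),(103,260)):print(rf(cr(c,*p,.041)))
E
```

```text
8.0 tcp rail (np.float64(-140.1), np.float64(-161.1)) z 0.13629381077181985 yaw rel -0.09541258025932642 F [ 1.7 -0.6  0.5]
(np.float64(-75.7), np.float64(10.8))
(np.float64(-76.6), np.float64(-14.3))
(np.float64(-75.5), np.float64(70.6))
(np.float64(-76.0), np.float64(95.6))
```

Emit:
send_rows --commands '[{"dx": -30, "dy": 0, "dz": 0, "spin": 0}, {"dx": -25, "dy": 0, "dz": 0, "spin": 0}, {"dx": 0, "dy": 0, "dz": 0, "spin": 0}, {"dx": 0, "dy": 0, "dz": 30, "spin": 0}, {"dx": 0, "dy": 0, "dz": 40, "spin": 0}, {"dx": 0, "dy": 0, "dz": 40, "spin": 0}, {"dx": 0, "dy": 0, "dz": 10, "spin": 0}, {"dx": 0, "dy": 0, "dz": 0, "spin": 0}, {"dx": 0, "dy": 0, "dz": 0, "spin": 0}]'

```text
time_s: 8.9
eef_pos: [0.4376, -0.092, 0.017]
eef_rot: [[0.995, -0.104, 0.002], [-0.104, -0.995, -0.0], [0.002, -0.0, -1.0]]
force: [-0.5, -0.2, 1.2]
gripper_width: 0.546
gripper_force: 0.0
```

```bash
python3 - <<'E'
from h import *
st();c=vision.camera("scene");f=c["frame"];cv2.imwrite("pics/s3.png",cv2.resize(f[190:350,260:460],None,fx=3.5,fy=3.5,interpolation=cv2.INTER_CUBIC))
E
```

```text
8.9 tcp rail (np.float64(-193.0), np.float64(-159.4)) z 0.01700782863906034 yaw rel 0.1306649168428784 F [-0.5 -0.2  1.2]
```

View pics/s3.png

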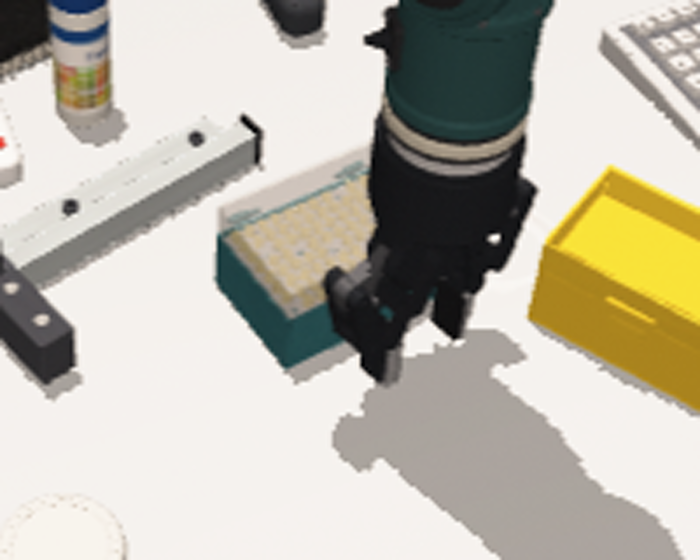

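The fingers (385,365) and (450,320) stand clear in front of the teal box's front face, and the yellow box is well clear. I'm pushing toward the rail.

Emit:
send_rows --commands '[{"dx": 8, "dy": 0, "dz": 0, "spin": 0}, {"dx": 8, "dy": 0, "dz": 0, "spin": 0}, {"dx": 8, "dy": 0, "dz": 0, "spin": 0}, {"dx": 8, "dy": 0, "dz": 0, "spin": 0}, {"dx": 8, "dy": 0, "dz": 0, "spin": 0}, {"dx": 8, "dy": 0, "dz": 0, "spin": 0}, {"dx": 8, "dy": 0, "dz": 0, "spin": 0}, {"dx": 8, "dy": 0, "dz": 0, "spin": 0}, {"dx": 8, "dy": 0, "dz": 0, "spin": 0}, {"dx": 8, "dy": 0, "dz": 0, "spin": 0}, {"dx": 8, "dy": 0, "dz": 0, "spin": 0}, {"dx": 8, "dy": 0, "dz": 0, "spin": 0}]'

```text
time_s: 10.15
eef_pos: [0.5304, -0.1021, 0.0161]
eef_rot: [[0.994, -0.106, -0.005], [-0.106, -0.994, 0.001], [-0.005, -0.0, -1.0]]
force: [-10.3, 2.5, 4.8]
gripper_width: 0.553
gripper_force: 0.0
```

Emit:
send_rows --commands '[{"dx": 6, "dy": 0, "dz": 0, "spin": 0}, {"dx": 6, "dy": 0, "dz": 0, "spin": 0}, {"dx": 6, "dy": 0, "dz": 0, "spin": 0}, {"dx": 6, "dy": 0, "dz": 0, "spin": 0}, {"dx": 0, "dy": 0, "dz": 0, "spin": 0}, {"dx": 0, "dy": 0, "dz": 0, "spin": 0}]'

```text
time_s: 10.75
eef_pos: [0.5313, -0.1028, 0.0132]
eef_rot: [[0.993, -0.112, -0.047], [-0.112, -0.994, 0.005], [-0.047, 0.001, -0.999]]
force: [-27.9, 4.2, 12.9]
gripper_width: 0.549
gripper_force: 0.0
```

```bash
python3 -c "
from h import *
st()"
```

```text
10.75 tcp rail (np.float64(-98.7), np.float64(-160.2)) z 0.013211573789492743 yaw rel -0.34072761803837803 F [-27.9   4.2  12.9]
```

Emit:
send_rows --commands '[{"dx": -12, "dy": 0, "dz": 0, "spin": 0}, {"dx": -12, "dy": 0, "dz": 0, "spin": 0}]'

```text
time_s: 10.95
eef_pos: [0.529, -0.1021, 0.0156]
eef_rot: [[0.994, -0.105, -0.004], [-0.105, -0.994, 0.0], [-0.004, -0.0, -1.0]]
force: [0.8, 1.1, 0.3]
gripper_width: 0.552
gripper_force: 0.0
```

```bash
python3 - <<'E'
from h import *
st();a=vision.camera("scene")["frame"][200:340,260:400];b=vision.camera("top")["frame"][170:310,270:410]
cv2.imwrite("pics/s4.png",cv2.resize(np.hstack([a,b]),None,fx=2.8,fy=2.8,interpolation=cv2.INTER_CUBIC))
E
```

```text
10.95 tcp rail (np.float64(-101.1), np.float64(-159.7)) z 0.015615594238585172 yaw rel 0.07691603482705567 F [0.8 1.1 0.3]
```

View pics/s4.png

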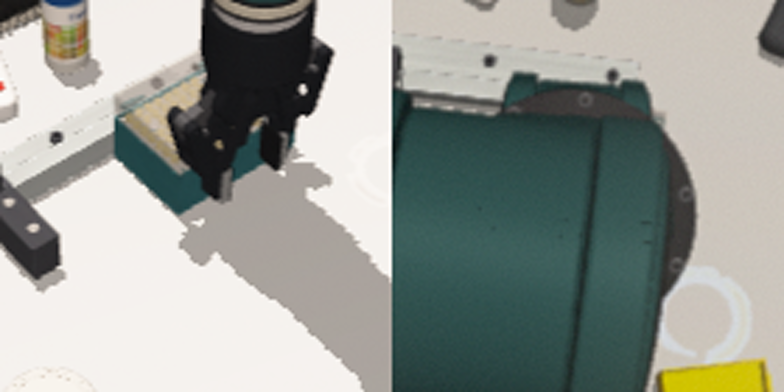

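The box looks seated against the rail in the scene view, with its back-left corner at (118,120) touching it. Next I'll back off, lift and measure.

Emit:
send_rows --commands '[{"dx": -25, "dy": 0, "dz": 0, "spin": 0}, {"dx": -25, "dy": 0, "dz": 0, "spin": 0}, {"dx": 0, "dy": 0, "dz": -40, "spin": 0}, {"dx": 0, "dy": 0, "dz": -45, "spin": 0}, {"dx": 0, "dy": 45, "dz": -45, "spin": 0}, {"dx": 0, "dy": 45, "dz": 0, "spin": 0}, {"dx": 0, "dy": 45, "dz": 0, "spin": 0}, {"dx": 0, "dy": 45, "dz": 0, "spin": 0}, {"dx": 0, "dy": 30, "dz": 0, "spin": 0}, {"dx": 0, "dy": 0, "dz": 0, "spin": 0}]'

```text
time_s: 12.05
eef_pos: [0.4626, -0.3042, 0.138]
eef_rot: [[0.994, -0.113, 0.005], [-0.113, -0.994, -0.006], [0.006, 0.006, -1.0]]
force: [-0.2, -0.3, 0.2]
gripper_width: 0.55
gripper_force: 0.0
```

```bash
python3 - <<'E'
from h import *
st();c=vision.camera("top")
cv2.imwrite("pics/t5.png",cv2.resize(c["frame"][165:300,195:375],None,fx=4.4,fy=4.4,interpolation=cv2.INTER_CUBIC))
E
```

```text
12.05 tcp rail (np.float64(-145.6), np.float64(-367.6)) z 0.13796314289164283 yaw rel -0.4067716156292942 F [-0.2 -0.3  0.2]
```

View pics/t5.png

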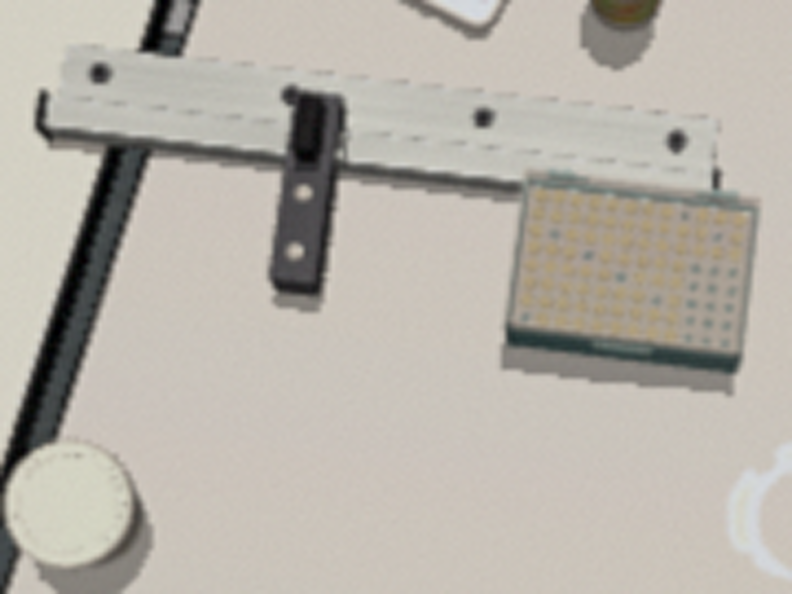

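The box now lies flush on the rail: lid corners at crop (526,175), (758,200), (737,355) and (508,325). The stop is unchanged between the lines. I'll turn the tool 90° so both fingers push on the right end.

Emit:
send_rows --commands '[{"dx": 0, "dy": 0, "dz": 0, "spin": -8.2}, {"dx": 0, "dy": 0, "dz": 0, "spin": -8.2}, {"dx": 0, "dy": 0, "dz": 0, "spin": -8.2}, {"dx": 0, "dy": 0, "dz": 0, "spin": -8.2}, {"dx": 0, "dy": 0, "dz": 0, "spin": -8.2}, {"dx": 0, "dy": 0, "dz": 0, "spin": -8.2}, {"dx": 0, "dy": 0, "dz": 0, "spin": -8.2}, {"dx": 0, "dy": 0, "dz": 0, "spin": -8.2}, {"dx": 0, "dy": 0, "dz": 0, "spin": -8.2}, {"dx": 0, "dy": 0, "dz": 0, "spin": -8.2}, {"dx": 0, "dy": 0, "dz": 0, "spin": -8.0}, {"dx": 0, "dy": 0, "dz": 0, "spin": 0}]' --fingers 0.5

```text
time_s: 13.3
eef_pos: [0.4629, -0.2955, 0.1371]
eef_rot: [[0.103, 0.995, 0.002], [0.995, -0.103, 0.0], [0.001, 0.002, -1.0]]
force: [0.2, 0.8, 0.5]
gripper_width: 0.499
gripper_force: 0.0
```

```bash
python3 - <<'E'
from h import *
c=vision.camera("top");st()
P=np.array([rf(cr(c,*p,.069)) for p in((526,175),(758,200),(737,355),(508,325))]);print(P,P.mean(0))
v=P[0]-P[1]+P[3]-P[2];print("yaw",np.degrees(np.arctan2(-v[0],v[1])))
print("scanner handle end",rf(ray(c,410,187,.03)),np.round(manip.sense()["qpos"],1))
E
```

```text
13.35 tcp rail (np.float64(-146.5), np.float64(-359.1)) z 0.13709049106387364 yaw rel 90.02697156347233 F [ 0.7 -0.5  0.4]
[[ -14.  -108.7]
 [ -12.5 -222.1]
 [ -89.6 -220.6]
 [ -88.7 -109.5]] [ -51.2   -165.225]
yaw 0.15312866751667298
scanner handle end (np.float64(61.1), np.float64(-313.4)) [ 49.   31.4 -28.8 118.3  25.2  36.1  -3. ]
```

Emit:
send_rows --commands '[{"dx": 20, "dy": 32, "dz": 0, "spin": 0}, {"dx": 20, "dy": 32, "dz": 0, "spin": 0}, {"dx": 19, "dy": 32, "dz": 0, "spin": 0}, {"dx": 0, "dy": 0, "dz": 40, "spin": 0}, {"dx": 0, "dy": 0, "dz": 40, "spin": 0}, {"dx": 0, "dy": 0, "dz": 17, "spin": 0}, {"dx": 0, "dy": 0, "dz": 0, "spin": 0}, {"dx": 0, "dy": 0, "dz": 0, "spin": 0}]'

```text
time_s: 14.15
eef_pos: [0.5635, -0.2476, 0.0404]
eef_rot: [[0.105, 0.994, 0.001], [0.994, -0.105, -0.0], [-0.0, 0.001, -1.0]]
force: [0.4, -0.2, -0.1]
gripper_width: 0.498
gripper_force: 0.0
```

```bash
python3 - <<'E'
from h import *
st()
E
```

```text
14.15 tcp rail (np.float64(-51.2), np.float64(-300.7)) z 0.0404243259427708 yaw rel 90.04867186381784 F [ 0.4 -0.2 -0.1]
```

Emit:
send_rows --commands '[{"dx": 10, "dy": 0, "dz": 0, "spin": 0}, {"dx": 10, "dy": 0, "dz": 0, "spin": 0}, {"dx": 10, "dy": 0, "dz": 0, "spin": 0}, {"dx": 10, "dy": 0, "dz": 0, "spin": 0}, {"dx": 10, "dy": 0, "dz": 0, "spin": 0}, {"dx": 10, "dy": 0, "dz": 0, "spin": 0}, {"dx": 10, "dy": 0, "dz": 0, "spin": 0}, {"dx": 10, "dy": 0, "dz": 0, "spin": 0}, {"dx": 10, "dy": 0, "dz": 0, "spin": 0}, {"dx": 6, "dy": 0, "dz": 0, "spin": 0}, {"dx": 4, "dy": 0, "dz": 0, "spin": 0}, {"dx": 0, "dy": 0, "dz": 0, "spin": 0}]'

```text
time_s: 15.35
eef_pos: [0.5733, -0.1473, 0.0396]
eef_rot: [[0.104, 0.995, 0.0], [0.995, -0.104, 0.001], [0.001, -0.0, -1.0]]
force: [1.4, 0.4, 0.2]
gripper_width: 0.498
gripper_force: 0.0
```

```bash
python3 - <<'E'
from h import *
st();a=vision.camera("scene")["frame"][200:340,240:380];b=vision.camera("top")["frame"][160:300,240:380]
cv2.imwrite("pics/s6.png",cv2.resize(np.hstack([a,b]),None,fx=2.8,fy=2.8,interpolation=cv2.INTER_CUBIC))
E
```

```text
15.35 tcp rail (np.float64(-52.2), np.float64(-199.9)) z 0.03961428250935288 yaw rel 90.14267017034616 F [1.4 0.4 0.2]
```

View pics/s6.png

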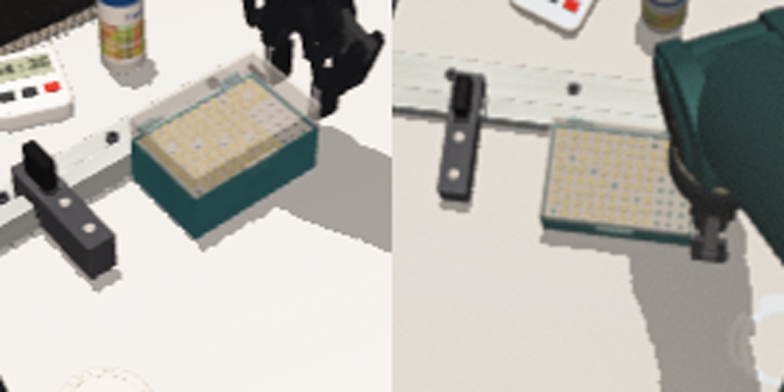

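The box's left lid edge is at about top crop (549,170), with the stop arm at (462,140), so some 60 mm remains. The finger contacts the box end about 10 mm ahead of the TCP.

Emit:
send_rows --commands '[{"dx": 8, "dy": 0, "dz": 0, "spin": 0}, {"dx": 8, "dy": 0, "dz": 0, "spin": 0}, {"dx": 8, "dy": 0, "dz": 0, "spin": 0}, {"dx": 8, "dy": 0, "dz": 0, "spin": 0}, {"dx": 7, "dy": 0, "dz": 0, "spin": 0}, {"dx": 5, "dy": 0, "dz": 0, "spin": 0}, {"dx": 3, "dy": 0, "dz": 0, "spin": 0}, {"dx": 0, "dy": 0, "dz": 0, "spin": 0}]'

```text
time_s: 16.25
eef_pos: [0.5783, -0.1007, 0.0397]
eef_rot: [[0.104, 0.995, 0.0], [0.995, -0.104, 0.0], [0.0, 0.0, -1.0]]
force: [0.5, -0.6, 0.2]
gripper_width: 0.502
gripper_force: 0.0
```

```bash
cat >> h.py <<'E'
def gap():
    # brightness profile along rail y at rail x=-60, height .04..: print dark arm / teal edges in top view
    c=vision.camera("top");f=cv2.GaussianBlur(c["frame"],(3,3),0);st()
    for x in (-.035,-.055):
        out=[]
        for y in range(24,-72,-3):
            X=O+x*XD+y/1000*YD;u,v=proj(c,[*X,.041]);out.append((y,*cv2.getRectSubPix(f,(1,1),(float(u),float(v)))[0,0].tolist()))
        print(x,[(o[0],sum(o[1:])//3,o[3]-o[1]) for o in out])
E
python3 -c "
from h import *
gap()"
```

```text
16.3 tcp rail (np.float64(-52.1), np.float64(-153.6)) z 0.03971149326838275 yaw rel 90.10767352796182 F [0.3 0.5 0.7]
-0.035 [(24, 216, 15), (21, 217, 15), (18, 214, 16), (15, 185, 15), (12, 122, 7), (9, 87, 2), (6, 94, 3), (3, 107, 6), (0, 106, 5), (-3, 93, 1), (-6, 85, 0), (-9, 69, -1), (-12, 80, 3), (-15, 152, 12), (-18, 204, 18), (-21, 185, 15), (-24, 153, 10), (-27, 158, 22), (-30, 166, 40), (-33, 167, 43), (-36, 171, 30), (-39, 166, 17), (-42, 159, 13), (-45, 164, 23), (-48, 168, 40), (-51, 167, 44), (-54, 169, 36), (-57, 168, 43), (-60, 166, 45), (-63, 170, 37), (-66, 168, 43), (-69, 166, 46)]
-0.055 [(24, 216, 15), (21, 216, 15), (18, 214, 16), (15, 186, 13), (12, 120, 6), (9, 89, 1), (6, 98, 2), (3, 116, 6), (0, 116, 5), (-3, 97, 0), (-6, 87, -1), (-9, 71, 0), (-12, 72, 4), (-15, 147, 12), (-18, 203, 18), (-21, 184, 16), (-24, 152, 10), (-27, 158, 20), (-30, 165, 36), (-33, 164, 40), (-36, 168, 33), (-39, 168, 36), (-42, 166, 39), (-45, 169, 32), (-48, 169, 37), (-51, 168, 40), (-54, 169, 33), (-57, 169, 36), (-60, 168, 38), (-63, 168, 33), (-66, 168, 36), (-69, 165, 37)]
```

Emit:
send_rows --commands '[{"dx": 2, "dy": 0, "dz": 0, "spin": 0}, {"dx": 2, "dy": 0, "dz": 0, "spin": 0}, {"dx": 2, "dy": 0, "dz": 0, "spin": 0}, {"dx": 0, "dy": 0, "dz": 0, "spin": 0}]'

```text
time_s: 16.7
eef_pos: [0.5788, -0.0952, 0.0396]
eef_rot: [[0.104, 0.995, 0.0], [0.995, -0.104, 0.0], [0.0, 0.0, -1.0]]
force: [-0.3, 0.1, -0.4]
gripper_width: 0.498
gripper_force: 0.0
```

Emit:
send_rows --commands '[{"dx": 1, "dy": 0, "dz": 0, "spin": 0}, {"dx": 1, "dy": 0, "dz": 0, "spin": 0}, {"dx": 0, "dy": 0, "dz": 0, "spin": 0}, {"dx": 0, "dy": 0, "dz": 0, "spin": 0}]'

```text
time_s: 17.1
eef_pos: [0.579, -0.0934, 0.0396]
eef_rot: [[0.104, 0.995, 0.0], [0.995, -0.104, 0.0], [0.0, 0.0, -1.0]]
force: [0.1, 0.1, -0.1]
gripper_width: 0.503
gripper_force: 0.1
```

```bash
python3 -c "
from h import *
gap()"
```

```text
17.15 tcp rail (np.float64(-52.3), np.float64(-145.7)) z 0.039645761323420195 yaw rel 90.09261032848009 F [ 0.8 -0.4 -0.4]
-0.035 [(24, 215, 15), (21, 216, 15), (18, 214, 15), (15, 185, 14), (12, 123, 7), (9, 87, 1), (6, 94, 2), (3, 106, 6), (0, 105, 5), (-3, 92, 1), (-6, 84, 0), (-9, 77, 1), (-12, 95, 7), (-15, 129, 9), (-18, 147, 12), (-21, 163, 29), (-24, 165, 46), (-27, 167, 40), (-30, 168, 26), (-33, 161, 17), (-36, 160, 15), (-39, 166, 29), (-42, 166, 44), (-45, 167, 42), (-48, 169, 37), (-51, 166, 46), (-54, 166, 42), (-57, 168, 37), (-60, 165, 45), (-63, 165, 41), (-66, 168, 35), (-69, 165, 44)]
-0.055 [(24, 215, 15), (21, 216, 15), (18, 213, 16), (15, 185, 14), (12, 120, 7), (9, 89, 1), (6, 97, 1), (3, 116, 7), (0, 116, 5), (-3, 96, 1), (-6, 86, 0), (-9, 78, 1), (-12, 93, 8), (-15, 123, 9), (-18, 143, 11), (-21, 163, 27), (-24, 166, 39), (-27, 167, 38), (-30, 168, 33), (-33, 165, 37), (-36, 164, 35), (-39, 169, 31), (-42, 167, 36), (-45, 166, 37), (-48, 168, 33), (-51, 167, 38), (-54, 166, 36), (-57, 169, 32), (-60, 166, 37), (-63, 164, 36), (-66, 166, 24), (-69, 160, 14)]
```

Emit:
send_rows --commands '[{"dx": 1, "dy": 0, "dz": 0, "spin": 0}, {"dx": 1, "dy": 0, "dz": 0, "spin": 0}, {"dx": 0, "dy": 0, "dz": 0, "spin": 0}, {"dx": 0, "dy": 0, "dz": 0, "spin": 0}]'

```text
time_s: 17.55
eef_pos: [0.5792, -0.0913, 0.0397]
eef_rot: [[0.104, 0.995, 0.0], [0.995, -0.104, 0.0], [0.0, 0.0, -1.0]]
force: [0.4, -0.2, 0.4]
gripper_width: 0.497
gripper_force: 0.1
```

Emit:
send_rows --commands '[{"dx": 1, "dy": 0, "dz": 0, "spin": 0}, {"dx": 0, "dy": 0, "dz": 0, "spin": 0}, {"dx": 0, "dy": 0, "dz": 0, "spin": 0}]'

```text
time_s: 17.85
eef_pos: [0.5793, -0.0904, 0.0396]
eef_rot: [[0.104, 0.995, 0.0], [0.995, -0.104, 0.0], [0.0, 0.0, -1.0]]
force: [0.3, -0.4, -0.2]
gripper_width: 0.499
gripper_force: 0.2
```

```bash
python3 -c "
from h import *
st()"
```

```text
17.85 tcp rail (np.float64(-52.3), np.float64(-142.7)) z 0.03964542870097651 yaw rel 90.09388070706662 F [ 0.3 -0.4 -0.2]
```

Emit:
send_rows --commands '[{"dx": 1, "dy": 0, "dz": 0, "spin": 0}, {"dx": 0, "dy": 0, "dz": 0, "spin": 0}, {"dx": 0, "dy": 0, "dz": 0, "spin": 0}]'

```text
time_s: 18.15
eef_pos: [0.5794, -0.0895, 0.0396]
eef_rot: [[0.104, 0.995, 0.0], [0.995, -0.104, 0.0], [0.0, 0.0, -1.0]]
force: [-0.5, -0.9, 0.7]
gripper_width: 0.501
gripper_force: 0.2
```

Emit:
send_rows --commands '[{"dx": 1, "dy": 0, "dz": 0, "spin": 0}, {"dx": 0, "dy": 0, "dz": 0, "spin": 0}, {"dx": 0, "dy": 0, "dz": 0, "spin": 0}]'

```text
time_s: 18.45
eef_pos: [0.5795, -0.0884, 0.0396]
eef_rot: [[0.104, 0.995, 0.0], [0.995, -0.104, 0.0], [0.0, -0.0, -1.0]]
force: [-0.1, -0.5, -0.1]
gripper_width: 0.502
gripper_force: 0.2
```

```bash
python3 -c "
from h import *
gap()"
```

```text
18.5 tcp rail (np.float64(-52.3), np.float64(-140.7)) z 0.0396437214269431 yaw rel 90.09748797971334 F [-0.1 -0.2  0. ]
-0.035 [(24, 214, 16), (21, 215, 15), (18, 213, 16), (15, 184, 14), (12, 121, 6), (9, 87, 0), (6, 94, 2), (3, 106, 6), (0, 105, 5), (-3, 93, 1), (-6, 106, 5), (-9, 126, 9), (-12, 134, 9), (-15, 157, 23), (-18, 166, 41), (-21, 165, 44), (-24, 167, 30), (-27, 162, 19), (-30, 158, 15), (-33, 166, 25), (-36, 168, 40), (-39, 166, 44), (-42, 167, 35), (-45, 167, 40), (-48, 165, 44), (-51, 168, 34), (-54, 168, 39), (-57, 166, 44), (-60, 167, 37), (-63, 166, 42), (-66, 163, 44), (-69, 166, 35)]
-0.055 [(24, 214, 16), (21, 214, 16), (18, 212, 16), (15, 184, 13), (12, 119, 6), (9, 88, 1), (6, 97, 2), (3, 116, 6), (0, 115, 6), (-3, 97, 1), (-6, 105, 5), (-9, 124, 9), (-12, 131, 9), (-15, 153, 20), (-18, 163, 36), (-21, 162, 41), (-24, 167, 33), (-27, 168, 35), (-30, 166, 39), (-33, 168, 33), (-36, 168, 36), (-39, 167, 39), (-42, 167, 34), (-45, 165, 36), (-48, 166, 38), (-51, 168, 33), (-54, 167, 35), (-57, 162, 36), (-60, 165, 28), (-63, 161, 17), (-66, 159, 15), (-69, 168, 23)]
```

Emit:
send_rows --commands '[{"dx": 1, "dy": 0, "dz": 0, "spin": 0}, {"dx": 0, "dy": 0, "dz": 0, "spin": 0}, {"dx": 0, "dy": 0, "dz": 0, "spin": 0}]'

```text
time_s: 18.8
eef_pos: [0.5796, -0.0879, 0.0396]
eef_rot: [[0.105, 0.995, -0.0], [0.995, -0.105, -0.0], [-0.0, -0.0, -1.0]]
force: [-0.3, -1.5, -0.0]
gripper_width: 0.498
gripper_force: 0.6
```

Emit:
send_rows --commands '[{"dx": 1, "dy": 0, "dz": 0, "spin": 0}, {"dx": 0, "dy": 0, "dz": 0, "spin": 0}, {"dx": 0, "dy": 0, "dz": 0, "spin": 0}]'

```text
time_s: 19.1
eef_pos: [0.5795, -0.0877, 0.0397]
eef_rot: [[0.105, 0.994, -0.0], [0.994, -0.105, -0.001], [-0.001, -0.0, -1.0]]
force: [-0.7, -4.1, 1.5]
gripper_width: 0.499
gripper_force: 2.1
```

```bash
python3 -c "
from h import *
gap()"|cut -c1-420
```

```text
19.15 tcp rail (np.float64(-52.3), np.float64(-140.0)) z 0.03964501297461118 yaw rel 90.04924134905593 F [-0.9 -4.6  0.7]
-0.035 [(24, 214, 15), (21, 214, 16), (18, 213, 15), (15, 184, 14), (12, 121, 6), (9, 86, 1), (6, 93, 3), (3, 105, 5), (0, 101, 3), (-3, 94, 2), (-6, 110, 7), (-9, 127, 9), (-12, 137, 11), (-15, 159, 27), (-18, 166, 44), (-21, 166, 41), (-24, 168, 26), (-27, 160, 16), (-30, 158, 15), (-33, 168, 28), (-36, 167, 44), (-39, 165, 42), (-42, 168, 36), (-45, 165, 45), (-48, 165, 42), (-51, 167, 34), (-54, 166, 41), (-57, 1
-0.055 [(24, 214, 16), (21, 215, 15), (18, 212, 16), (15, 185, 14), (12, 120, 6), (9, 89, 0), (6, 96, 3), (3, 115, 6), (0, 115, 5), (-3, 99, 2), (-6, 110, 6), (-9, 125, 7), (-12, 136, 10), (-15, 158, 23), (-18, 164, 38), (-21, 163, 39), (-24, 166, 33), (-27, 165, 39), (-30, 165, 39), (-33, 168, 32), (-36, 164, 36), (-39, 164, 36), (-42, 168, 32), (-45, 168, 38), (-48, 167, 36), (-51, 169, 31), (-54, 167, 35), (-57, 1
```

Emit:
send_rows --commands '[{"dx": -8, "dy": 0, "dz": 0, "spin": 0}, {"dx": -20, "dy": 0, "dz": 0, "spin": 0}, {"dx": -40, "dy": 0, "dz": 0, "spin": 0}, {"dx": -20, "dy": 0, "dz": -40, "spin": 0}, {"dx": 0, "dy": 0, "dz": -40, "spin": 0}, {"dx": -30, "dy": -25, "dz": -20, "spin": 0}, {"dx": -30, "dy": -30, "dz": 0, "spin": 0}, {"dx": -30, "dy": -30, "dz": 0, "spin": 0}, {"dx": 0, "dy": 0, "dz": 0, "spin": 0}, {"dx": 0, "dy": 0, "dz": 0, "spin": 0}]'

```text
time_s: 20.15
eef_pos: [0.4759, -0.2549, 0.1397]
eef_rot: [[0.107, 0.994, 0.001], [0.994, -0.107, 0.001], [0.001, 0.001, -1.0]]
force: [0.9, 0.9, 0.5]
gripper_width: 0.5
gripper_force: 0.0
```

```bash
python3 - <<'E'
from h import *
c=vision.camera("top");f=cv2.GaussianBlur(c["frame"],(3,3),0);st()
def line(x0,x1,y0,y1,z,n):
    for i in range(n+1):
        x=x0+(x1-x0)*i/n;y=y0+(y1-y0)*i/n;X=O+x/1000*XD+y/1000*YD;u,v=proj(c,[*X,z]);p=cv2.getRectSubPix(f,(1,1),(float(u),float(v)))[0,0].astype(int)
        print((round(x),round(y)),p.tolist(),end=" ")
    print()
for y in(-30,-71,-110):
    line(10,-20,y,y,.069,15);line(-80,-100,y,y,.069,10)
    line(-76,-96,y,y,0.01,10)
line(-50,-50,-110,-150,.069,20)
E
```

```text
20.2 tcp rail (np.float64(-136.3), np.float64(-316.2)) z 0.13984673286953725 yaw rel 90.1040461078002 F [0.1 0.3 0.3]
(10, -30) [184, 192, 193] (8, -30) [183, 192, 192] (6, -30) [185, 194, 194] (4, -30) [188, 196, 197] (2, -30) [188, 196, 197] (0, -30) [185, 193, 194] (-2, -30) [181, 189, 189] (-4, -30) [178, 186, 187] (-6, -30) [177, 185, 185] (-8, -30) [171, 179, 177] (-10, -30) [157, 163, 158] (-12, -30) [136, 141, 134] (-14, -30) [119, 124, 117] (-16, -30) [115, 119, 113] (-18, -30) [118, 125, 123] (-20, -30) [123, 138, 143] 
(-80, -30) [133, 151, 163] (-82, -30) [132, 153, 165] (-84, -30) [130, 153, 166] (-86, -30) [128, 147, 159] (-88, -30) [115, 128, 134] (-90, -30) [92, 99, 96] (-92, -30) [69, 71, 59] (-94, -30) [55, 56, 37] (-96, -30) [57, 57, 40] (-98, -30) [76, 78, 68] (-100, -30) [104, 108, 108] 
(-76, -30) [126, 143, 153] (-78, -30) [112, 123, 128] (-80, -30) [89, 94, 91] (-82, -30) [66, 68, 55] (-84, -30) [54, 55, 37] (-86, -30) [58, 59, 43] (-88, -30) [78, 80, 71] (-90, -30) [101, 105, 103] (-92, -30) [116, 122, 125] (-94, -30) [122, 127, 132] (-96, -30) [123, 128, 133
[... 1907 characters left out ...]
(-90, -110) [103, 107, 106] (-92, -110) [118, 123, 126] (-94, -110) [123, 129, 133] (-96, -110) [124, 130, 134] 
(-50, -110) [135, 143, 147] (-50, -112) [134, 142, 147] (-50, -114) [138, 147, 155] (-50, -116) [140, 150, 158] (-50, -118) [138, 147, 153] (-50, -120) [135, 144, 147] (-50, -122) [137, 146, 151] (-50, -124) [139, 148, 157] (-50, -126) [134, 141, 147] (-50, -128) [123, 129, 130] (-50, -130) [135, 141, 143] (-50, -132) [164, 171, 177] (-50, -134) [181, 189, 197] (-50, -136) [185, 193, 201] (-50, -138) [185, 193, 201] (-50, -140) [184, 193, 201] (-50, -142) [184, 193, 201] (-50, -144) [184, 193, 201] (-50, -146) [184, 192, 200] (-50, -148) [184, 192, 200] (-50, -150) [184, 193, 200]
```

The box's front bottom edge sits at x ≈ −86 mm at all three places along its length, so it is square and flush. Its right end is at y ≈ −131 mm, so it touches the stop, and the arm is clear.

```bash
python3 -c "
from h import *
print(finish_job())"
```

```text
the job is handed in; nothing more can be done
None
```

The job is handed in, and no verdict came back. By my camera and force readings, the stop is clicked home and the tip box sits flush and square on the rail, touching the stop; I pressed it against the stop with only about 4 N and went near no bystander.

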